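# Clamp a glass jar in the ratchet jar vise

### The job

The glass jar with the stuck red lid is standing loose in the jar vise, and the vise's ratchet is set to loosen. Before turning anything, flip the red selector lever to tighten (its tip over to the jar's side); then swing the black-gripped handle back and forth, clockwise strokes tightening, until the jar is held firmly upright between both jaws, feeling the load build up at the grip so that the glass is not crushed. Move jaw and jar only by means of the handle, let go at the end, and leave the things standing around alone.

Things in the scene. Friction and masses are not known exactly. Their poses are not given: they have to be found in the camera images.
- vise: jar vise fixed on the worktop: wooden board 135 x 320 mm, 16 mm thick, a grey gear box, and on it a ratchet handle on a vertical spindle. Origin on the worktop under the spindle axis; z up; the handle at joint 0 points along the vise's -x; the jaws close along the vise's -y, where the jar stands between them.
- spindle_top (a point): point on the vertical spindle axis, 75 mm above the worktop, in the middle of the round steel head plate (120 mm across, top 72 mm above the worktop) which is part of the handle. Seen from above, turning the handle clockwise is the tightening direction.
- handle (a joint): angle of the ratchet handle about the spindle, rad, growing clockwise seen from above (tightening); 0: along the vise's -x, towards the robot; stops at -0.75 and 0.75. Set to tighten, a clockwise swing drives the jaw (20 mm of closing per rad) and the swing back only clicks. The ratchet catches every 0.35 rad: up to that much of each swing is lost. Let go loaded, it springs back under 0.1 rad.
- grip_mid (a point): middle of the black upright revolving grip at the end of the handle, 140 mm from the spindle axis: a round post 22 mm across, from 75 to 115 mm above the worktop (this point is 95.5 mm up), free to spin on its pin; under it a steel disc 34 mm across whose top is 74 mm up. Clear all round and above.
- selector (a joint): angle of the red selector lever relative to the handle, rad, growing clockwise seen from above: +0.42 (stop) tighten, -0.42 (stop) loosen, 0 neutral. It stays where it is left. It turns on the handle's upper face about a vertical pivot 51 mm from the spindle axis towards the grip and points from there to the spindle. Pushing it over takes about 3 N at its tip.
- selector_tip (a point): upright paddle at the red lever's tip, 30 mm from its pivot: 8 mm thick across the lever, 12 mm along it, top 105 mm above the worktop; this point is its middle, 95.5 mm up; the lever arm beside it reaches 82 mm up. Between the stops it moves 24 mm sideways: away from the jar means loosen, on the jar's side tighten.
- jaw_pad: the moving jaw's black rubber pad, 70 mm wide, from 23 to 59 mm above the worktop; origin at the middle of its pressing face, at worktop height; it closes along the vise's -y. The pad yields 1 mm per 40 N. Once the jar is squeezed, the load at the grip rises by about 1 N for every 4 mm that the grip moves.
- jaw: grey moving jaw plate (84 mm wide, 12 mm thick) that carries the pad, on a rack driven by the spindle; origin at worktop height, 10 mm behind the pad's face. Moving it empty takes 2 to 4 N across the end of the handle (friction, which also holds the jaw, up to 22 N, when let go); once the jar is squeezed, each further 1 N at the grip adds about 7 N of clamping force.
- pad_face (a point): centre of the moving pad's pressing face, 41 mm above the worktop.
- rest_jaw: the fixed rest jaw, grey with a black rubber face 70 mm wide, bolted to the board on the far side of the jar; origin on the board (16 mm above the worktop) in the plane of its pressing face.
- jar: glass jar, red screw lid, about 56 x 62 mm in plan, 86 mm tall, 0.29 to 0.43 kg, loose on the vise's board between the pads, turned at random; origin at the centre of its underside, z up. Slides along when the pad reaches it. Firmly held from 10 N of clamping (5.5 N at the grip; aim for 7 N there); the glass counts as crushed above 70 N (10 to 13 N at the grip).
- lemon: bystander: a lemon, 71 x 53 x 51 mm; origin at its underside.
- pepper_jar: bystander: a spice jar with a yellow lid, 45 mm across, 100 mm tall; origin at its underside.
- teaspoon: bystander: a metal teaspoon, 130 mm long, lying flat; origin at its underside.
- mug: bystander: a green and white mug, 90 x 122 x 107 mm; origin at its underside.
Mind the look-alikes: they are no part of the job. Leave any pink look-alike of the jar alone.

How it is judged:
On the way, in this order (a step that is already met when the one before it is completed fails the run):
1. the selector lever is flipped to tighten before the jaw has been moved (value of joint selector above 0.3 rad and distance of pad_face from where it was at the start of the episode below 0.006 m), for 0.2 s.
2. the jar is clamped between both pads (contact force between each of jaw_pad, rest_jaw and jar above 10 N), for 0.2 s.
At the end, for the whole second after the job is handed in: The jar stands upright (within 0.12 rad) and still, clamped with more than 10 N by both the moving pad and the rest jaw, with the selector still at tighten (above 0.25 rad) and the vise let go (all of step 2 and value of joint selector above 0.25 rad and angle between jar's own z axis and vertical below 0.12 rad and linear speed of jar below 0.02 m/s); the robot touches nothing.
It fails at once if the glass is crushed: more than 70 N between a jaw and the jar (contact force between any of jaw_pad, rest_jaw and jar above 70 N).
It fails at once if the robot pushes the jar or the moving jaw itself (more than 8 N) (contact force between any of the fingers, the arm and jar above 8 N or contact force between any of the fingers, the arm and jaw above 8 N).
It fails at once if a bystander is moved by more than 30 mm (distance of any of lemon, pepper_jar, teaspoon, mug from where it was at the start of the episode above 0.03 m).
It also fails if it takes over 72 s, if anything falls off the work surface, if the arm or the gripper's body presses on something with over 40 N, if the wrist force passes 120 N, or if a joint passes its speed limit or range.

### The arm

A 7-joint arm with a two-finger parallel gripper is mounted at the origin on a cart in front of the work surface, level with it; the furniture and walls round the work are solid. World frame = base frame: x ahead of the robot, y to its left, z up, the work surface at z = 0. Lengths are in m, angles in rad, forces in N, time in s.
With the tool pointing down it reaches from about 0.425 to 0.975 m from the base axis. Payload 16.7 kg.
Tool frame: the origin (TCP) lies midway between the tips of the shut fingers; the grasp point (between the pads) lies 19 mm behind it; z points along the fingers, y is the line along which they close (so a half turn about z gives the same grasp; the last joint's range is limited). The gripper opens to 85 mm and grips with 20 to 120 N. Pads are 22 mm wide; open, the fingers measure 114 mm over their backs; the gripper's body (76 mm by 85 mm) begins 54 mm behind the grasp point. The pads swing forward as they close: fully open they stand 13 mm farther back than shut.
Start: joints at [1.167, 0.426, 0.074, 1.606, -0.034, 1.111, -0.067], TCP at [0.17, -0.653, 0.231] pointing down, gripper open.
Joint ranges: [-2.85, 2.85], [-0.5, 2.14], [-1.23, 1.37], [0.21, 2.46], [-1.02, 4.16], [0.16, 2.05], [-2.73, 2.73]. Speed limits (rad/s): [1.89, 1.89, 2.39, 2.39, 3.01, 3.01, 3.01].

### API

Orientations are given as a unit quaternion [x, y, z, w].
In Python, from cell import read_state, grab_frame, ticket, nets gives the robot as it stands.
- The arm moves only by the shell command python3 -m inch 'ROWS' [OPENING]. ROWS is JSON, a list that holds one entry, the list of rows, each a list of 6 numbers: the shift along the tool's x, y, z in cm, then the turn, a rotation vector about the tool's x, y, z in rad. A call has 1 to 5 rows; each row is the pose to reach, as a shift and turn from the pose commanded when the call began, along the tool's axes at that moment; what a row does not reach only later rows make up. A row lasts 1/10 s, in which the tool goes at most 50 mm and 8.59 degrees, less where a joint would pass 70% of its speed; a pose out of reach is approached as far as the arm can. A call with a gripper value outside its range is refused whole. OPENING is the closure in counts, from 0 (fully open) to 255 (shut), set as the call begins (- or left out, the last holds). The fingers move at their own pace and stop on an object; the grip force is fixed at half the most. Time passes only in rows, so rows that repeat a pose let the fingers close. It gives the time, the measured TCP pose, the force, the opening and the grip force at its end, in the units of the state.
- read_state(): the state, without advancing time (a new reading comes with each control period).
- grab_frame(name): name is "scene" or "side" or "wrist"; returns a dict with "pixels" (420x560x3 uint8, blue, green, red), "vfov" (degrees; the focal length in pixels is half the picture's height over the tangent of half this angle, whatever the lens; pixels are square), "cx", "cy" (the principal point, pixels), "R" (3x3) and "t" (3): a world point X has camera coordinates R X + t. Camera axes: x right, y down, z forward; pixel columns grow to the right and rows downward; lengths in m; the calibration is good to about 2 mm. A picture is of the moment at which its call begins. There is no depth.
- ticket.close_job(): hands the job in; it is judged then, once.
Trained networks look in a picture, given as the dict that the camera call returned (one of the last four; its "shot" number tells which), for a name from the list of things; names that differ only in an ending like _2 or _b are one class to them, and where a whole thing is asked for, a point or a joint stands for the part that bears it (a point fixed in the world has none). Each returns a list of dicts, best first, with "score" (0 to 1); they miss things now and then, are a little off and sometimes report something else, mostly with a low value. They report only what shows in the picture. A call takes as long as a camera call. They do not tell look-alikes from the thing itself.
- nets.outline_of(picture, name): "mask" (420x560 bool, what is visible of it) and "uv" ([column, row] in pixels, amid what is visible of it).
The state is a dict: "time": time; "joints": joint angles; "joint_vel": joint speeds; "tau": joint torques, N m; "tool_pos": TCP position; "orientation": TCP orientation; "force": force on the tool from outside, world axes, zero at the start; "ft_torque": the same for the moment, N m; "grip_width": opening from 0.0 (shut) to 1.0 (fully open); "grip_force": force on a finger pad.
Only numpy, scipy, OpenCV 4.12 (cv2) and the standard library are available. Lean on these libraries where they do the work, as an engineer would, in place of code of your own. Each camera call takes 0.05 s, during which the arm holds its last target. There are 200 camera calls.

## Working session

There is one attempt and no reset: what is moved stays moved. The work goes in short steps, Python scripts to look and compute and a shell command to move; the robot and the scene stay as the last step left them, time stands still between calls to the robot, and variables do not carry over. Pictures are saved under pics/ and viewed, at most 10 in all, crops included, and the job is handed in when it is done.

```bash
mkdir -p pics; ls; cat > h.py <<'E'
import numpy as np, cv2
from cell import read_state, grab_frame, ticket, nets
from scipy.spatial.transform import Rotation as Ro
def cam(p):
    f=p["pixels"].shape[0]/2/np.tan(np.radians(p["vfov"])/2)
    return f,np.array(p["R"]),np.array(p["t"])
def at_z(p,uv,z):
    f,R,t=cam(p); d=R.T@np.array([(uv[0]-p["cx"])/f,(uv[1]-p["cy"])/f,1]); c=-R.T@t
    return c+d*(z-c[2])/d[2]
def proj(p,X):
    f,R,t=cam(p); q=R@np.array(X)+t; return np.array([f*q[0]/q[2]+p["cx"],f*q[1]/q[2]+p["cy"]])
def tri(ps,uvs):
    A=[];b=[]
    for p,uv in zip(ps,uvs):
        f,R,t=cam(p); d=R.T@np.array([(uv[0]-p["cx"])/f,(uv[1]-p["cy"])/f,1]); d/=np.linalg.norm(d); c=-R.T@t
        P=np.eye(3)-np.outer(d,d); A.append(P); b.append(P@c)
    return np.linalg.solve(sum(A),sum(b))
E
python3 - <<'E'
from h import *
s=read_state(); print({k:np.round(v,3) for k,v in s.items()})
ps={n:grab_frame(n) for n in("scene","side","wrist")}
for n,p in ps.items(): print(n,p["vfov"],p["cx"],p["cy"],p.keys(), np.round(-np.array(p["R"]).T@p["t"],3))
for n,p in ps.items():
    for k in("vise","grip_mid","selector_tip","jaw_pad","jaw","rest_jaw","jar"):
        for d in nets.outline_of(p,k)[:3]:
            print(n,k,round(d["score"],2),np.round(d["uv"],1),int(d["mask"].sum()))
    cv2.imwrite(f"pics/{n}0.png",p["pixels"])
v=np.hstack([ps["scene"]["pixels"],ps["side"]["pixels"]]); 
cv2.imwrite("pics/both.png",cv2.resize(v,(800,300),interpolation=cv2.INTER_AREA))
E
```

```text
pics
{'time': np.float64(0.0), 'joints': array([ 1.167,  0.427,  0.074,  1.607, -0.034,  1.111, -0.067]), 'joint_vel': array([ 0.001,  0.001,  0.   ,  0.   , -0.001, -0.001, -0.   ]), 'tau': array([-0.0000e+00, -9.4985e+01,  3.7610e+00, -4.6352e+01,  1.9000e-02,
        1.0000e-02,  0.0000e+00]), 'tool_pos': array([ 0.17 , -0.653,  0.231]), 'orientation': array([ 0.992,  0.127, -0.   , -0.001]), 'force': array([ 0.245, -0.814,  0.412]), 'ft_torque': array([-0.036,  0.073,  0.022]), 'grip_force': np.float64(0.0), 'grip_width': np.float64(1.003)}
scene 43.166334683729445 275.9902687359412 209.6937761897993 dict_keys(['pixels', 'vfov', 'cx', 'cy', 'R', 't', 'shot']) [-0.15   1.023  1.007]
side 47.96302831043024 285.12447651608863 203.38668930546396 dict_keys(['pixels', 'vfov', 'cx', 'cy', 'R', 't', 'shot']) [-0.1    1.067  0.882]
wrist 68.16309981656318 282.6824868933446 215.21912050117845 dict_keys(['pixels', 'vfov', 'cx', 'cy', 'R', 't', 'shot']) [ 0.236 -0.635  0.373]
scene vise 0.73 [291.4 203.1] 2631
scene vise 0.43 [281.1 202.6] 112
scene vise 0.38 [270.4 305.2] 168
scene grip_mid 0.96 [285.7 201.8] 971
scene selector_tip 0.49 [284.6 200.2] 49
scene jaw 0.47 [261.7 211.9] 78
scene rest_jaw 0.71 [310.5 181.3] 193
scene jar 0.87 [349.9 201.7] 603
scene jar 0.85 [301.2 182.1] 464
side vise 0.92 [286.8 190.2] 2070
side grip_mid 0.93 [286.9 191.3] 873
side rest_jaw 0.74 [310.1 170.4] 165
side jar 0.62 [296.9 172. ] 364
side jar 0.57 [346.6 184.3] 506
```

View pics/scene0.png

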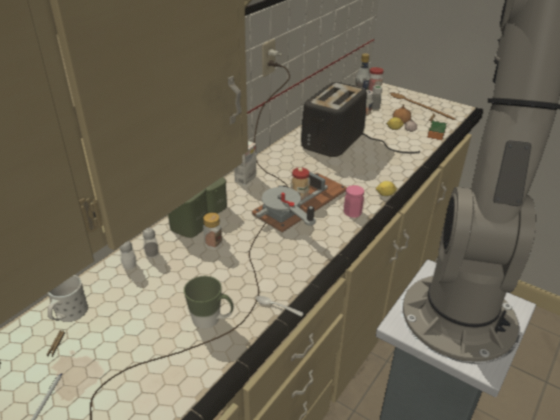

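View pics/side0.png

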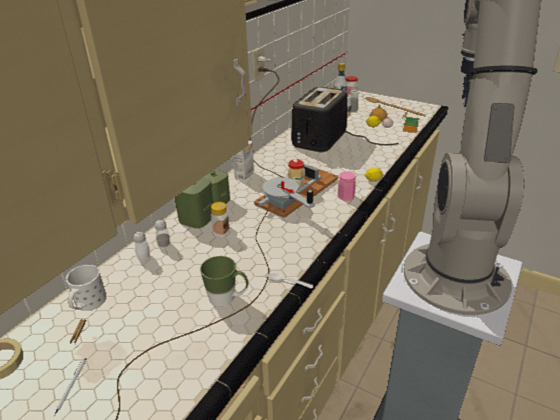

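Scene view: the vise is at about (285,205), with the red-lidded jar at (301,178) between its jaws. The black grip post is at (310,214) and the red selector near (286,200). Look-alikes are the pink jar at (354,200), which is not the target, and the orange- and red-lidded jars at (212,228) and (376,75). My choice is the jar at (301,178) in the vise, and I'll check it in a crop.

```bash
python3 - <<'E'
from h import *
a=cv2.imread("pics/scene0.png")[150:245,235:375]; b=cv2.imread("pics/side0.png")[150:225,240:370]
A=cv2.resize(a,None,fx=5,fy=5,interpolation=cv2.INTER_CUBIC)[:, :700]
cv2.imwrite("pics/cropA.png",A)
p=grab_frame("scene"); q=grab_frame("side")
print("grip top scene",at_z(p,(310,209),.115),"side",at_z(q,(310,191),.115))
for n,pp in(("s",p),("d",q)):
  for k,z in (("jar",.05),("pepper_jar",.05),("mug",.05),("teaspoon",0),("lemon",.025),("rest_jaw",.04),("jaw_pad",.04)):
    for d in nets.outline_of(pp,k)[:3]: print(n,k,round(d["score"],2),np.round(d["uv"]),np.round(at_z(pp,d["uv"],z),3))
E
```

```text
grip top scene [ 0.469946   -0.02857504  0.115     ] side [ 0.47088156 -0.03388386  0.115     ]
s jar 0.75 [352. 204.] [ 0.424 -0.206  0.05 ]
s jar 0.7 [300. 177.] [ 0.64  -0.239  0.05 ]
s pepper_jar 0.57 [209. 232.] [0.687 0.161 0.05 ]
s mug 0.7 [261. 212.] [ 0.627 -0.004  0.05 ]
s mug 0.68 [205. 296.] [0.529 0.357 0.05 ]
s teaspoon 0.52 [268. 304.] [0.414 0.248 0.   ]
s lemon 0.64 [386. 188.] [ 0.391 -0.381  0.025]
s rest_jaw 0.77 [312. 184.] [ 0.593 -0.24   0.04 ]
s rest_jaw 0.15 [211. 232.] [0.694 0.149 0.04 ]
s jaw_pad 0.19 [262. 214.] [ 0.626 -0.01   0.04 ]
d jar 0.68 [297. 171.] [ 0.625 -0.223  0.05 ]
d jar 0.36 [218. 221.] [0.682 0.161 0.05 ]
d pepper_jar 0.9 [221. 220.] [0.678 0.155 0.05 ]
d pepper_jar 0.22 [220. 280.] [0.517 0.372 0.05 ]
d mug 0.58 [219. 279.] [0.522 0.37  0.05 ]
d teaspoon 0.46 [276. 277.] [0.426 0.245 0.   ]
d lemon 0.75 [376. 171.] [ 0.391 -0.402  0.025]
d rest_jaw 0.62 [308. 175.] [ 0.583 -0.231  0.04 ]
```

View pics/cropA.png

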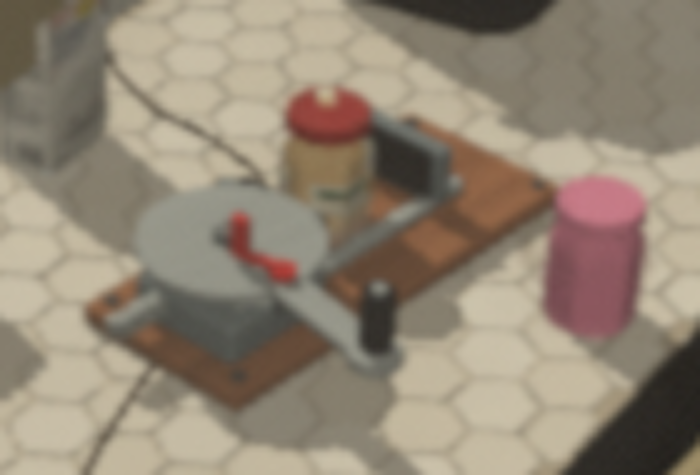

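The crop shows the red-lidded jar at scene (301,178), standing in front of the rest jaw and between the jaws. The red paddle is at scene (283,196) and the grip at (311,214). The pink jar stands separately.

```bash
cat >> h.py <<'E'
def rows_to(target,yaw=None):
    """shift (cm, tool axes) to bring TCP to target from measured pose; yaw = desired world angle of tool x"""
    s=read_state(); R=Ro.from_quat(s["orientation"]); sh=R.inv().apply(np.array(target)-s["tool_pos"])*100
    x=R.as_matrix()[:,0]; cy=np.arctan2(x[1],x[0])
    if yaw is None: w=np.zeros(3)
    else: w=(R.inv()*(Ro.from_rotvec([0,0,yaw])*Ro.from_matrix(np.diag([1.,-1,-1])))).as_rotvec()
    print("t",round(s["time"],2),"tcp",np.round(s["tool_pos"],4),"yaw",round(cy,3),"shift cm",np.round(sh,2),"rotvec",np.round(w,3),"F",np.round(s["force"],1),"gw",round(float(s["grip_width"]),2))
E
python3 - <<'E'
from h import *
p=grab_frame("scene")
g=lambda x,y,z: np.round(at_z(p,(235+x/5,150+y/5),z),3)
for c in((85,315),(235,405),(552,188),(415,120)): print("corner",g(*c,.016))
print("plate",g(232,242,.072),"grip top",g(378,285,.115),"paddle top",g(240,216,.105),"lidtop",g(328,105,.086))
rows_to((.45,-.12,.27))
E
```

```text
corner [ 0.673 -0.02   0.016]
corner [ 0.546 -0.002  0.016]
corner [ 0.508 -0.318  0.016]
corner [ 0.627 -0.335  0.016]
plate [ 0.6   -0.074  0.072] grip top [ 0.474 -0.038  0.115] paddle top [ 0.585 -0.06   0.105] lidtop [ 0.627 -0.221  0.086]
t 2.05 tcp [ 0.1701 -0.6532  0.2313] yaw 0.255 shift cm [ 40.52 -44.54  -3.87] rotvec [0. 0. 0.] F [-1.2 -0.5  0.4] gw 1.0
```

```bash
python3 -m inch '[[[40.5,-44.5,-3,0,0,0],[40.5,-44.5,-3,0,0,0],[40.5,-44.5,-3,0,0,0],[40.5,-44.5,-3,0,0,0],[40.5,-44.5,-3,0,0,0]]]' 255; python3 -c "
from h import *
rows_to((.45,-.12,.27),0)"
```

```text
time: 2.55
tool_pos: [0.2868, -0.4303, 0.244]
orientation: [0.992, 0.127, 0.0, 0.0]
force: [0.7, -0.2, 0.1]
grip_width: 0.147
grip_force: 0.0
t 2.55 tcp [ 0.2868 -0.4303  0.244 ] yaw 0.255 shift cm [ 23.61 -25.92  -2.61] rotvec [ 0.    -0.     0.255] F [ 0.7 -0.2  0.1] gw 0.15
```

```bash
python3 -m inch '[[[23.5,-26,-2.5,0,0,0.25],[23.5,-26,-2.5,0,0,0.25],[23.5,-26,-2.5,0,0,0.25],[23.5,-26,-2.5,0,0,0.25],[23.5,-26,-2.5,0,0,0.25]]]'>/dev/null; python3 - <<'E'
from h import *
rows_to((.45,-.12,.27),0)
p=grab_frame("wrist"); cv2.imwrite("pics/w1.png",p["pixels"])
np.save("w1.npy",{k:p[k] for k in p if k!="pixels"},allow_pickle=True)
E
```

```text
t 3.05 tcp [ 0.3978 -0.2176  0.2614] yaw 0.005 shift cm [ 5.27 -9.73 -0.86] rotvec [ 0.001 -0.001  0.005] F [ 1.2 -0.5  0.2] gw 0.0
```

View pics/w1.png

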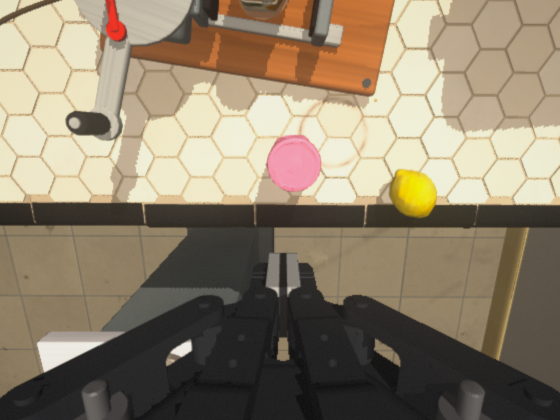

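The wrist view shows the handle with the grip at (90,123), the selector pivot at (116,30), the pink jar at (294,163), and the lemon at (414,193). I'll move forward and left to see the whole vise.

```bash
python3 -m inch '[[[12,-13,-1,0,0,0],[12,-13,-1,0,0,0],[12,-13,-1,0,0,0],[12,-13,-1,0,0,0],[12,-13,-1,0,0,0]]]' >/dev/null; python3 - <<'E'
from h import *
rows_to((.5,-.08,.27),0)
p=grab_frame("wrist"); cv2.imwrite("pics/w2.png",p["pixels"])
np.save("w2.npy",{k:p[k] for k in p if k!="pixels"},allow_pickle=True)
for k in("grip_mid","selector_tip","jaw_pad","jaw","rest_jaw","jar"):
    for d in nets.outline_of(p,k)[:2]: print(k,round(d["score"],2),np.round(d["uv"],1),int(d["mask"].sum()))
E
```

```text
t 3.6 tcp [ 0.5187 -0.0852  0.271 ] yaw 0.01 shift cm [-1.87 -0.54  0.1 ] rotvec [-0.001 -0.001  0.01 ] F [-0.2 -0.9  0.4] gw -0.0
grip_mid 0.58 [268.8 118.5] 12667
grip_mid 0.57 [390.9 104.7] 3784
selector_tip 0.6 [257.  151.2] 476
jaw_pad 0.72 [340. 103.] 574
rest_jaw 0.87 [436.8 119.8] 2077
rest_jaw 0.47 [337.7  89.1] 1357
jar 0.93 [395.9 258.9] 2989
jar 0.56 [389.8 104.8] 3860
```

View pics/w2.png

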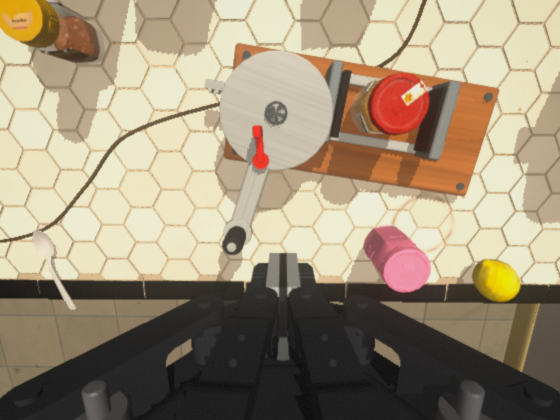

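The wrist view shows the spindle hub at (276,113), selector pivot at (261,161), and paddle top at (257,129), left of the lever line, so set to loosen. The grip top is at (233,244), the jar lid at (398,103), and the pink jar at (400,258).

```bash
python3 - <<'E'
from h import *
p=np.load("w2.npy",allow_pickle=True).item(); p["pixels"]=cv2.imread("pics/w2.png")
g=lambda x,y,z: at_z(p,(x,y),z)
S=g(276,113,.074);G=g(233,245,.115);P=g(261,161,.085);T=g(257,128,.105)
C=[g(*c,.016) for c in((237,45),(498,88),(466,193),(227,158))]
print("S",S,"G",G,"P",P,"T",T); print("corners",np.round(C,3))
x=(C[1]-C[0]+C[2]-C[3])[:2]; yaw=np.arctan2(x[1],x[0])+np.pi/2; print("vise yaw",yaw)
print("SG",np.linalg.norm((S-G)[:2]),"SP",np.linalg.norm((S-P)[:2]),"PT",np.linalg.norm((P-T)[:2]))
ang=lambda a,b: np.arctan2(*(b-a)[1::-1])
print("handle",(np.pi+yaw)-ang(S,G)%(2*np.pi))
hd=ang(S,G)%(2*np.pi); print("selector",(hd+np.pi-ang(P,T))%(2*np.pi))
for s in(.42,0,-.42):
    a=hd+np.pi-s; Pp=S[:2]+.051*np.array([np.cos(hd),np.sin(hd)]); tt=Pp+.03*np.array([np.cos(a),np.sin(a)]); print(s,"tip",tt, proj(p,[*tt,.105]))
# blob check
hsv=cv2.cvtColor(p["pixels"],cv2.COLOR_BGR2HSV); m=((hsv[...,0]<8)|(hsv[...,0]>172))&(hsv[...,1]>180)&(hsv[...,2]>90); m[:,320:]=0
ys,xs=np.nonzero(m); print(xs.min(),xs.max(),ys.min(),ys.max())
for r in range(ys.min(),ys.max(),4): print(r,xs[ys==r].min(),xs[ys==r].max(),end="; ")
E
```

```text
S [ 0.6024747  -0.07636738  0.074     ] G [ 0.47131131 -0.03364619  0.115     ] P [ 0.55397304 -0.06107915  0.085     ] T [ 0.58722176 -0.05891295  0.105     ]
corners [[ 0.679 -0.03   0.016]
 [ 0.636 -0.34   0.016]
 [ 0.508 -0.323  0.016]
 [ 0.55  -0.013  0.016]]
vise yaw -0.1365653197756238
SG 0.1379454036335969 SP 0.050854107155050204 PT 0.03331920418568351
handle 0.1783083334452753
selector 5.903252170363336
0.42 tip [ 0.57623955 -0.08068767] [279.65947611 140.02596931]
0 tip [ 0.58250715 -0.06986376] [268.45035731 133.20919201]
-0.42 tip [ 0.58381646 -0.05742488] [255.49433365 131.66715537]
253 268 126 168
126 254 259; 130 253 260; 134 254 260; 138 257 261; 142 257 262; 146 257 262; 150 257 262; 154 256 264; 158 254 267; 162 253 267; 166 256 265;
```

```bash
python3 -c "
from h import *
rows_to((.5905,-.0365,.091),-.315)"
```

```text
t 3.95 tcp [ 0.5161 -0.0898  0.271 ] yaw 0.003 shift cm [ 7.45 -5.31 18.  ] rotvec [ 0.    -0.     0.318] F [ 0.1  0.  -0.2] gw -0.0
```

```bash
python3 -m inch '[[[7.45,-5.3,4,0,0,0.318],[7.45,-5.3,8,0,0,0.318],[7.45,-5.3,11,0,0,0.318],[7.45,-5.3,13,0,0,0.318],[7.45,-5.3,13,0,0,0.318]]]' ; python3 -c "
from h import *
rows_to((.5905,-.0365,.091),-.315)"
```

```text
time: 4.45
tool_pos: [0.5887, -0.0356, 0.1374]
orientation: [0.988, -0.156, -0.003, 0.0]
force: [-0.7, -0.7, 0.2]
grip_width: 0.0
grip_force: 0.0
t 4.45 tcp [ 0.5887 -0.0356  0.1374] yaw -0.313 shift cm [0.22 0.02 4.64] rotvec [0.001 0.006 0.002] F [-0.7 -0.7  0.2] gw 0.0
```

Now straight down.

```bash
python3 -m inch '[[[0,0,2,0,0,0],[0,0,4,0,0,0],[0,0,4.8,0,0,0],[0,0,4.8,0,0,0],[0,0,4.8,0,0,0]]]' ; python3 - <<'E'
from h import *
rows_to((.5798,-.070,.091),-.315)
p=grab_frame("wrist"); cv2.imwrite("pics/w3.png",p["pixels"])
E
```

```text
time: 4.95
tool_pos: [0.5915, -0.0359, 0.0944]
orientation: [0.988, -0.156, 0.001, -0.0]
force: [0.4, -0.5, 0.2]
grip_width: 0.001
grip_force: 0.0
t 4.95 tcp [ 0.5915 -0.0359  0.0944] yaw -0.314 shift cm [-0.06  3.61  0.34] rotvec [-0.    -0.002  0.001] F [ 0.4 -0.5  0.2] gw 0.0
```

View pics/w3.png

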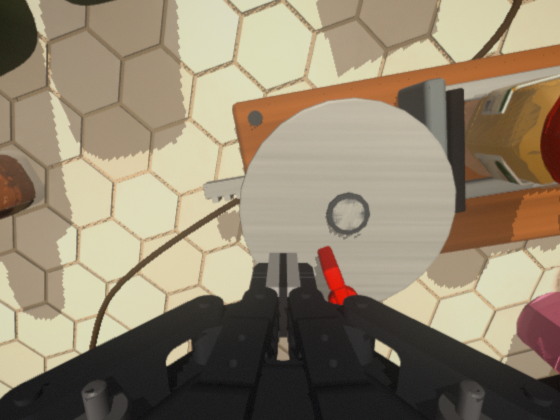

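The fingertips at (283,258) are left of the red paddle at (326,255), with a gap of about 18 px. The approach is clear, so I'll push along tool +y.

```bash
python3 -m inch '[[[0,0.8,0,0,0,0],[0,1.4,0,0,0,0],[0,1.9,0,0,0,0],[0,2.4,0,0,0,0],[0,2.4,0,0,0,0]]]' ; python3 -m inch '[[[0,0.3,0,0,0,0],[0,0.6,0,0,0,0],[0,0.8,0,0,0,0],[0,0.9,0,0,0,0],[0,0.9,0,0,0,0]]]'
```

```text
time: 5.5
tool_pos: [0.5833, -0.0592, 0.0931]
orientation: [0.988, -0.156, 0.0, 0.0]
force: [1.4, 2.1, 1.5]
grip_width: 0.003
grip_force: 1.0
time: 6.0
tool_pos: [0.5809, -0.0667, 0.093]
orientation: [0.988, -0.156, 0.0, -0.0]
force: [3.8, 3.9, 1.5]
grip_width: 0.003
grip_force: 2.6
```

```bash
python3 -m inch '[[[0,0.2,0,0,0,0],[0,0.3,0,0,0,0],[0,0.3,0,0,0,0]]]' ; python3 - <<'E'
from h import *
p=grab_frame("wrist"); cv2.imwrite("pics/w4.png",p["pixels"]);rows_to((.5798,-.070,.091),-.315)
E
```

```text
time: 6.3
tool_pos: [0.5806, -0.069, 0.0932]
orientation: [0.988, -0.156, 0.001, -0.001]
force: [8.0, 5.4, 0.4]
grip_width: -0.001
grip_force: 3.9
t 6.35 tcp [ 0.5807 -0.069   0.0932] yaw -0.312 shift cm [-0.05  0.12  0.22] rotvec [-0.001 -0.001  0.003] F [7.  6.4 0.5] gw -0.0
```

View pics/w4.png

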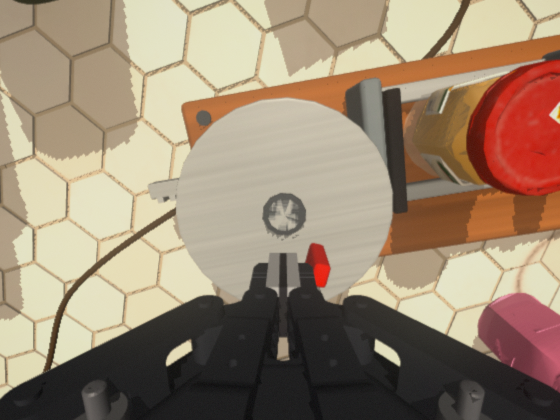

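```bash
python3 - <<'E'
from h import *
p=grab_frame("wrist")
T=at_z(p,(322,273),.105); S=at_z(p,(284,213),.075); print(T,S)
print([np.round(proj(p,[0.57624-.006*0,-0.08069,z])) for z in(.085,.105)], proj(p,[.5825,-.0699,.105]))
for k in("jaw_pad","selector_tip","grip_mid"):
    for d in nets.outline_of(p,k)[:2]: print(k,round(d["score"],2),d["uv"])
E
```

```text
[ 0.57884183 -0.0866732   0.105     ] [ 0.60376474 -0.07636701  0.075     ]
[array([308., 263.]), array([311., 281.])] [284.96059629 276.2838099 ]
jaw_pad 0.72 [394.0, 149.0]
selector_tip 0.76 [318.2, 265.3]
selector_tip 0.66 [332.6, 185.0]
grip_mid 0.66 [283.9, 195.7]
grip_mid 0.41 [392.6, 150.0]
```

The selector paddle is now on the jar's side at (320,268), at or past the predicted +0.42 tip. The jaw pad has not moved. I'll back off, lift, and go over to the grip.

```bash
python3 -m inch '[[[0,-1,0,0,0,0],[0,-1.5,0,0,0,0],[0,-1.5,-4,0,0,0],[0,-1.5,-8,0,0,0],[0,-1.5,-12,0,0,0]]]' 0 ; python3 -m inch '[[[-4,-2,-11,0,0,0],[-9,-2,-11,0,0,0],[-10,-2,-11,0,0,-0.1],[-10,-2,-11,0,0,-0.18],[-10,-2,-11,0,0,-0.18]]]' >/dev/null; python3 - <<'E'
from h import *
p=grab_frame("wrist"); cv2.imwrite("pics/w5.png",p["pixels"])
np.save("w5.npy",{k:p[k] for k in p if k!="pixels"},allow_pickle=True)
rows_to((.472,-.034,.08),-.137)
E
```

```text
time: 7.05
tool_pos: [0.5834, -0.0557, 0.2138]
orientation: [0.988, -0.156, -0.001, 0.0]
force: [1.0, -0.4, -0.4]
grip_width: 0.849
grip_force: 0.0
t 7.6 tcp [ 0.495  -0.0061  0.323 ] yaw -0.135 shift cm [-1.91  3.06 24.3 ] rotvec [ 0.001 -0.     0.002] F [0.5 0.1 0.6] gw 1.0
```

View pics/w5.png

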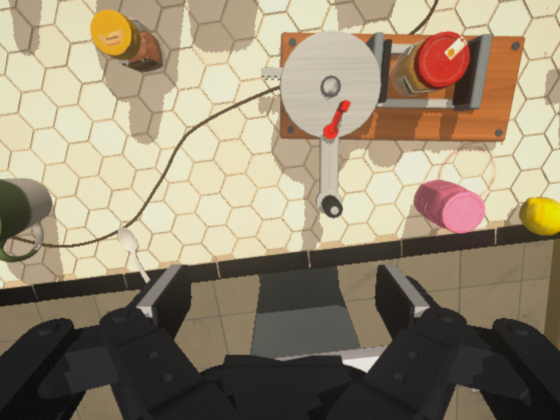

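The handle has clicked back and now points straight down, with hub (331,86), pivot (330,131), and grip top (334,210). The selector tip is at (346,105), on the jar's side, which is tighten.

```bash
python3 - <<'E'
from h import *
p=np.load("w5.npy",allow_pickle=True).item(); p["pixels"]=cv2.imread("pics/w5.png")
S=at_z(p,(331,86),.074);G=at_z(p,(334,210),.115);P=at_z(p,(330.5,131),.083);T=at_z(p,(345.5,104),.105)
ang=lambda a,b: np.arctan2(*(b-a)[1::-1])%(2*np.pi)
print(S,G,np.linalg.norm((S-G)[:2]),"handle",np.pi-.137-ang(S,G),"sel",ang(S,P)-np.pi-ang(P,T)+2*np.pi)
a=ang(S,P); print("grip by pivot dir",S[:2]+.14*np.array([np.cos(a),np.sin(a)]),np.pi-.137-a)
rows_to((G[0],G[1],.08),-.137)
E
```

```text
[ 0.60276245 -0.07668634  0.074     ] [ 0.46342218 -0.06148138  0.115     ] 0.14016740735945038 handle -0.028308951288744666 sel 0.3986865411499405
grip by pivot dir [ 0.46390498 -0.0588369 ] -0.00915603668108611
t 7.6 tcp [ 0.495  -0.0061  0.323 ] yaw -0.135 shift cm [-2.39  5.9  24.3 ] rotvec [ 0.001 -0.     0.002] F [0.5 0.1 0.6] gw 1.0
```

```bash
python3 -m inch '[[[-2.4,5.8,4,0,0,0],[-2.4,5.8,8,0,0,0],[-2.4,5.8,12,0,0,0],[-2.4,5.8,15,0,0,0],[-2.4,5.8,15,0,0,0]]]' 0 >/dev/null; python3 -c "
from h import *
rows_to((.4635,-.060,.08),-.137)"
```

```text
t 8.1 tcp [ 0.4613 -0.0604  0.1685] yaw -0.136 shift cm [ 0.29 -0.07  8.85] rotvec [-0.     0.009  0.001] F [-0.2  0.2  0.3] gw 1.0
```

```bash
python3 -m inch '[[[0.1,0,3,0,0,0],[0.1,0,6,0,0,0],[0.1,0,8,0,0,0],[0.1,0,9,0,0,0],[0.1,0,9,0,0,0]]]' 0; python3 -m inch '[[[0,0,0,0,0,0],[0,0,0,0,0,0],[0,0,0,0,0,0],[0,0,0,0,0,0],[0,0,0,0,0,0]]]' 255; python3 -c "
from h import *
rows_to((.4635,-.060,.08),-.137)"
```

```text
time: 8.6
tool_pos: [0.4649, -0.0602, 0.0826]
orientation: [0.998, -0.067, -0.001, -0.0]
force: [-0.3, -0.3, 0.2]
grip_width: 1.0
grip_force: 0.0
time: 9.1
tool_pos: [0.4652, -0.0602, 0.0835]
orientation: [0.998, -0.067, 0.0, 0.0]
force: [-3.9, -0.4, 10.1]
grip_width: 0.242
grip_force: 58.2
t 9.1 tcp [ 0.4652 -0.0602  0.0835] yaw -0.133 shift cm [-0.17  0.    0.35] rotvec [ 0.    -0.001  0.004] F [-3.9 -0.4 10.1] gw 0.24
```

The grip is held at a 20.6 mm opening. Tool x now equals vise +x and tool y equals vise -y, so a clockwise stroke goes along tool -y. The first stroke runs from 0 to 0.7.

```bash
python3 -m inch '[[[-0.03,-1.4,-0.2,0,0,0],[0.18,-2.78,-0.2,0,0,0],[0.53,-4.14,-0.2,0,0,0],[1.0,-5.45,-0.2,0,0,0],[1.0,-5.45,-0.2,0,0,0]]]' ; python3 -c "
from h import *
rows_to((.4635,-.060,.08),-.137)
p=grab_frame('wrist'); cv2.imwrite('pics/w6.png',p['pixels'])
for d in nets.outline_of(p,'jaw_pad')[:2]: print(d['score'],d['uv'],at_z(p,d['uv'],.059))
"
```

```text
time: 9.6
tool_pos: [0.4825, -0.007, 0.084]
orientation: [0.998, -0.066, -0.0, 0.0]
force: [9.5, -7.4, -24.3]
grip_width: 0.239
grip_force: 64.6
t 9.6 tcp [ 0.4825 -0.007   0.084 ] yaw -0.132 shift cm [-1.18  5.51  0.4 ] rotvec [0.    0.    0.005] F [  9.5  -7.4 -24.3] gw 0.24
```

```bash
cat > sw.py <<'E'
from h import *; import json,os,sys
from scipy.optimize import least_squares
s=read_state(); L=json.load(open("pts.json")) if os.path.exists("pts.json") else [[.4652,-.0602]]
L.append([float(v) for v in s["tool_pos"][:2]]); json.dump(L,open("pts.json","w")); A=np.array(L)
c=least_squares(lambda c:np.r_[np.hypot(*(A-c).T)-.14,.3*(c-[.6028,-.0765])],[.6028,-.0765]).x
d=np.array(L[-1])-c; th=np.pi-.137-np.arctan2(d[1],d[0])%(2*np.pi)
R=Ro.from_quat(s["orientation"]).as_matrix(); F=R.T@s["force"]
u=R.T@np.r_[d/np.hypot(*d),0]; t=R.T@np.r_[d[1],-d[0],0]/np.hypot(*d)
fr,ft=F@u,F@t
print("t",round(s["time"],2),"c",np.round(c,4),"r",round(np.hypot(*d)*100,2),"th",round(th,3),"Ftan(+cw)",round(ft,1),"Frad(out)",round(fr,1),"Fz(tool)",round(F[2],1))
cor=(fr*u+F[2]*np.array([0,0,1]))/200   # cm, 20 N/mm
for q in map(float,sys.argv[1:]):
    n=c+.14*np.array([np.cos(np.pi-.137-q),np.sin(np.pi-.137-q)])
    sh=R.T@np.r_[n-c-d/np.hypot(*d)*.14,0]*100+cor; print(q,np.round(sh,2))
E
python3 sw.py .5 .6 .65 .7
```

```text
t 9.7 c [ 0.6041 -0.0765] r 14.0 th 0.376 Ftan(+cw) 0.5 Frad(out) -10.4 Fz(tool) 25.0
0.5 [ 0.79 -1.56  0.12]
0.6 [ 1.53 -2.75  0.12]
0.65 [ 1.94 -3.31  0.12]
0.7 [ 2.38 -3.86  0.12]
```

```bash
python3 -m inch '[[[0.4,-0.8,0.12,0,0,0],[0.79,-1.56,0.12,0,0,0],[1.53,-2.75,0.12,0,0,0],[2.2,-3.6,0.12,0,0,0],[2.2,-3.6,0.12,0,0,0]]]' >/dev/null; python3 sw.py .45 .2 -.05 -.3 -.5
```

```text
t 10.2 c [ 0.604  -0.0768] r 13.99 th 0.691 Ftan(+cw) -1.5 Frad(out) -1.4 Fz(tool) -0.3
0.45 [-1.82  2.83 -0.  ]
0.2 [-2.95  6.13 -0.  ]
-0.05 [-3.23  9.61 -0.01]
-0.3 [-2.640e+00  1.305e+01 -1.000e-02]
-0.5 [-1.560e+00  1.563e+01 -1.000e-02]
```

```bash
python3 -m inch '[[[-1.82,2.83,0,0,0,0],[-2.95,6.13,0,0,0,0],[-3.23,9.6,0,0,0,0],[-2.64,13.05,0,0,0,0],[-1.6,15.6,0,0,0,0]]]' >/dev/null; python3 sw.py -.55 -.68
```

```text
t 10.7 c [ 0.6038 -0.0772] r 14.02 th -0.51 Ftan(+cw) 6.1 Frad(out) -23.4 Fz(tool) 17.6
-0.55 [0.38 0.42 0.09]
-0.68 [1.43 1.91 0.09]
```

```bash
python3 -m inch '[[[0.6,0.8,0.05,0,0,0],[1.25,1.65,0.05,0,0,0],[1.25,1.65,0.05,0,0,0],[1.25,1.65,0.05,0,0,0]]]' >/dev/null; python3 sw.py -.5 -.35 -.15 .05 .25 .45 .6 .7; python3 - <<'E'
from h import *
p=grab_frame('wrist'); cv2.imwrite('pics/w6.png',p['pixels']); q=grab_frame("scene"); cv2.imwrite('pics/s6.png',q['pixels'][150:245,235:375])
for pp in(p,q):
  for k in("jaw_pad","jaw","rest_jaw","jar"):
    for d in nets.outline_of(pp,k)[:2]: print(k,d['score'],d['uv'],at_z(pp,d['uv'],.05))
E
```

```text
t 11.1 c [ 0.6039 -0.077 ] r 13.97 th -0.652 Ftan(+cw) 0.1 Frad(out) 3.2 Fz(tool) -6.8
-0.5 [-1.16 -1.77 -0.04]
-0.35 [-2.02 -3.69 -0.04]
-0.15 [-2.71 -6.4  -0.04]
0.05 [-2.84 -9.19 -0.04]
0.25 [ -2.41 -11.95  -0.04]
0.45 [ -1.45 -14.58  -0.04]
0.6 [ -0.39 -16.39  -0.04]
0.7 [  0.46 -17.5   -0.04]
rest_jaw 0.78 [463.3, 47.6] [ 0.57707151 -0.25116427  0.05      ]
jar 0.93 [425.0, 287.3] [ 0.44230995 -0.23017545  0.05      ]
jar 0.92 [341.1, 24.9] [ 0.59571286 -0.18997282  0.05      ]
jaw_pad 0.72 [302.4, 177.9] [ 0.62926639 -0.23741808  0.05      ]
jaw_pad 0.5 [287.6, 199.9] [ 0.59740281 -0.10438826  0.05      ]
jaw 0.51 [264.8, 211.4] [ 0.61894856 -0.01387628  0.05      ]
rest_jaw 0.57 [308.2, 179.0] [ 0.61016503 -0.24319644  0.05      ]
jar 0.94 [302.5, 178.3] [ 0.62766737 -0.23557743  0.05      ]
jar 0.92 [351.7, 202.0] [ 0.43029122 -0.21307049  0.05      ]
```

View pics/w6.png

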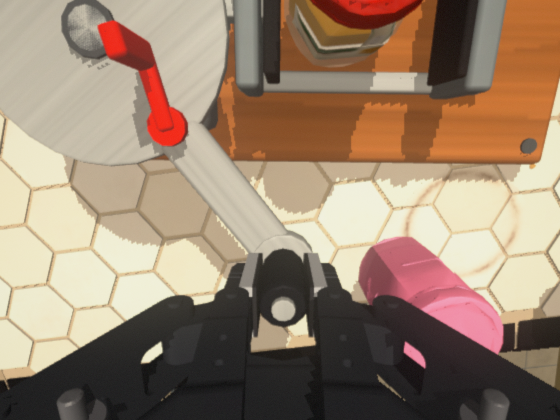

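The selector lever is still over on the jar's side: tip (125,40), pivot (167,127). The grip is held between the fingers at (283,290), and the jar sits between the pads at x = 279 and 430-470 px.

```bash
python3 - <<'E'
from h import *
p=grab_frame('wrist')
a=at_z(p,(279,75),.059); b=at_z(p,(430,85),.023); b2=at_z(p,(465,85),.059); v=np.array([-np.sin(.137),-np.cos(.137)])
print(a,b,b2,(b-a)[:2]@v,(b2-a)[:2]@v)
j=at_z(p,(300,62),.02); print("jar base left edge",(j-a)[:2]@v)
E
```

```text
[ 0.57530707 -0.15535154  0.059     ] [ 0.56303385 -0.24603706  0.023     ] [ 0.55835034 -0.24704818  0.059     ] 0.091511988687709 0.09315327362077772
jar base left edge 0.012306029062541798
```

About 33 mm is still to close (1.6 rad), so this stroke will not yet squeeze the jar. I'll watch the force anyway.

```bash
python3 -m inch '[[[-1.16,-1.77,0,0,0,0],[-2.02,-3.69,0,0,0,0],[-2.71,-6.4,0,0,0,0],[-2.84,-9.19,0,0,0,0],[-2.41,-11.95,0,0,0,0]]]' >/dev/null; python3 sw.py .3 .4 .5 .6 .7
```

```text
t 12.15 c [ 0.6039 -0.077 ] r 14.02 th 0.255 Ftan(+cw) -5.1 Frad(out) -14.3 Fz(tool) 2.6
0.3 [ 0.24 -0.59  0.01]
0.4 [ 0.73 -1.9   0.01]
0.5 [ 1.34 -3.16  0.01]
0.6 [ 2.07 -4.35  0.01]
0.7 [ 2.92 -5.46  0.01]
```

```bash
python3 -m inch '[[[0.24,-0.59,0,0,0,0],[0.75,-1.9,0,0,0,0],[1.36,-3.16,0,0,0,0],[1.36,-3.16,0,0,0,0]]]' >/dev/null; python3 sw.py .55 .6 .65 .7
```

```text
t 12.55 c [ 0.6039 -0.0771] r 13.98 th 0.511 Ftan(+cw) -0.9 Frad(out) 3.5 Fz(tool) -11.8
0.55 [ 0.26 -0.48 -0.06]
0.6 [ 0.65 -1.07 -0.06]
0.65 [ 1.06 -1.63 -0.06]
0.7 [ 1.5  -2.18 -0.06]
```

```bash
python3 -m inch '[[[0.26,-0.48,-0.05,0,0,0],[0.65,-1.07,-0.05,0,0,0],[1.06,-1.63,-0.05,0,0,0],[1.5,-2.18,-0.05,0,0,0],[1.5,-2.18,-0.05,0,0,0]]]' >/dev/null; python3 sw.py .45 .2 -.05 -.3 -.5
```

```text
t 13.05 c [ 0.6039 -0.0771] r 13.99 th 0.69 Ftan(+cw) -1.9 Frad(out) 3.8 Fz(tool) -5.6
0.45 [-1.84  2.8  -0.03]
0.2 [-2.97  6.11 -0.03]
-0.05 [-3.24  9.59 -0.03]
-0.3 [-2.65 13.03 -0.03]
-0.5 [-1.57 15.61 -0.03]
```

```bash
python3 -m inch '[[[-1.84,2.8,0,0,0,0],[-2.97,6.1,0,0,0,0],[-3.24,9.6,0,0,0,0],[-2.65,13.03,0,0,0,0],[-1.6,15.6,0,0,0,0]]]' >/dev/null; python3 -m inch '[[[0.6,0.8,0,0,0,0],[1.15,1.6,0,0,0,0],[1.15,1.6,0,0,0,0],[1.15,1.6,0,0,0,0]]]' >/dev/null;python3 sw.py -.55 -.45 -.35 -.3 -.25 -.2 ; python3 - <<'E'
from h import *
p=grab_frame('wrist'); cv2.imwrite('pics/w7.png',p['pixels'])
E
```

```text
t 13.95 c [ 0.604 -0.077] r 13.97 th -0.64 Ftan(+cw) -1.0 Frad(out) 5.7 Fz(tool) -4.7
-0.55 [-0.73 -1.03 -0.02]
-0.45 [-1.39 -2.26 -0.02]
-0.35 [-1.93 -3.55 -0.02]
-0.3 [-2.15 -4.21 -0.02]
-0.25 [-2.34 -4.89 -0.02]
-0.2 [-2.5  -5.57 -0.02]
```

View pics/w7.png

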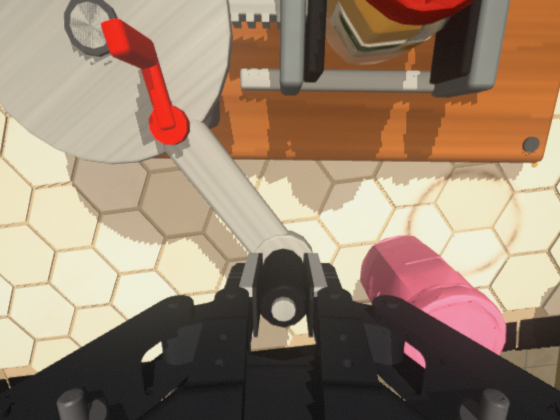

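The pad has advanced from 279 to 324 px (about 25 mm) and is pushing the jar. The selector is still at tighten, with about 8-10 mm left. I'll go slowly now, watching the tangential force.

```bash
python3 -m inch '[[[-0.73,-1.03,0,0,0,0],[-1.39,-2.26,0,0,0,0],[-1.93,-3.55,0,0,0,0],[-2.15,-4.21,0,0,0,0],[-2.15,-4.21,0,0,0,0]]]' >/dev/null; python3 sw.py -.25 -.2 -.15 -.1
```

```text
t 14.5 c [ 0.604 -0.077] r 13.98 th -0.289 Ftan(+cw) -1.6 Frad(out) 5.3 Fz(tool) -2.8
-0.25 [-0.17 -0.52 -0.01]
-0.2 [-0.32 -1.2  -0.01]
-0.15 [-0.44 -1.89 -0.01]
-0.1 [-0.52 -2.59 -0.01]
```

```bash
python3 -m inch '[[[-0.17,-0.52,0,0,0,0],[-0.32,-1.2,0,0,0,0],[-0.32,-1.2,0,0,0,0],[-0.32,-1.2,0,0,0,0]]]' >/dev/null; python3 sw.py -.15; python3 -m inch '[[[-0.1,-0.7,0,0,0,0],[-0.1,-0.7,0,0,0,0],[-0.1,-0.7,0,0,0,0]]]' >/dev/null; python3 sw.py -.1; python3 -m inch '[[[-0.06,-0.7,0,0,0,0],[-0.06,-0.7,0,0,0,0],[-0.06,-0.7,0,0,0,0]]]' >/dev/null; python3 sw.py -.05 0 .05
```

```text
t 14.9 c [ 0.604 -0.077] r 13.98 th -0.207 Ftan(+cw) -1.5 Frad(out) 5.4 Fz(tool) -3.8
-0.15 [-0.17 -0.78 -0.02]
t 15.2 c [ 0.6041 -0.077 ] r 13.98 th -0.157 Ftan(+cw) -2.4 Frad(out) 6.0 Fz(tool) -5.3
-0.1 [-0.13 -0.79 -0.03]
t 15.5 c [ 0.6041 -0.0769] r 13.98 th -0.107 Ftan(+cw) -1.4 Frad(out) 8.9 Fz(tool) -7.2
-0.05 [-0.1  -0.79 -0.04]
0.0 [-0.12 -1.49 -0.04]
0.05 [-0.1  -2.19 -0.04]
```

```bash
python3 -m inch '[[[-0.07,-0.7,-0.04,0,0,0],[-0.07,-0.7,-0.04,0,0,0],[-0.07,-0.7,-0.04,0,0,0]]]' >/dev/null; python3 sw.py; python3 -m inch '[[[0,-0.7,0,0,0,0],[0,-0.7,0,0,0,0],[0,-0.7,0,0,0,0]]]' >/dev/null; python3 sw.py; python3 -m inch '[[[0.02,-0.7,0,0,0,0],[0.02,-0.7,0,0,0,0],[0.02,-0.7,0,0,0,0]]]' >/dev/null; python3 sw.py .1 .15
```

```text
t 15.8 c [ 0.6041 -0.0769] r 13.98 th -0.057 Ftan(+cw) -1.8 Frad(out) 6.5 Fz(tool) 1.5
t 16.1 c [ 0.6041 -0.0769] r 13.98 th -0.008 Ftan(+cw) -1.2 Frad(out) 7.0 Fz(tool) 0.1
t 16.4 c [ 0.6041 -0.077 ] r 13.99 th 0.041 Ftan(+cw) -2.7 Frad(out) 6.3 Fz(tool) 1.1
0.1 [ 0.03 -0.82  0.01]
0.15 [ 0.12 -1.51  0.  ]
```

```bash
python3 -m inch '[[[0.02,-0.7,0,0,0,0],[0.02,-0.7,0,0,0,0],[0.02,-0.7,0,0,0,0]]]' >/dev/null; python3 sw.py; python3 -m inch '[[[0.05,-0.5,0,0,0,0],[0.05,-0.5,0,0,0,0],[0.05,-0.5,0,0,0,0]]]' >/dev/null; python3 sw.py;  python3 -m inch '[[[0,0,0,0,0,0]]]' >/dev/null; python3 sw.py .15 .2
```

```text
t 16.7 c [ 0.6041 -0.077 ] r 13.99 th 0.091 Ftan(+cw) -4.5 Frad(out) 4.2 Fz(tool) 1.9
t 17.0 c [ 0.6041 -0.077 ] r 14.0 th 0.125 Ftan(+cw) -5.0 Frad(out) 5.4 Fz(tool) 2.6
t 17.1 c [ 0.6041 -0.077 ] r 14.0 th 0.124 Ftan(+cw) -5.5 Frad(out) 4.7 Fz(tool) 1.4
0.15 [ 0.03 -0.36  0.01]
0.2 [ 0.15 -1.05  0.01]
```

The load is building as expected. Two small steps more to reach 7 N.

```bash
python3 -m inch '[[[0.05,-0.4,0,0,0,0],[0.05,-0.4,0,0,0,0],[0.05,-0.4,0,0,0,0]]]' >/dev/null; python3 sw.py; python3 -m inch '[[[0.02,-0.2,0,0,0,0],[0.02,-0.2,0,0,0,0]]]' >/dev/null; python3 sw.py;  python3 -m inch '[[[0,0,0,0,0,0]]]' >/dev/null; python3 sw.py;  python3 -m inch '[[[0,0,0,0,0,0]]]' >/dev/null; python3 sw.py
```

```text
t 17.4 c [ 0.6041 -0.077 ] r 14.0 th 0.152 Ftan(+cw) -6.7 Frad(out) 4.6 Fz(tool) 2.3
t 17.6 c [ 0.6041 -0.077 ] r 14.0 th 0.165 Ftan(+cw) -7.8 Frad(out) 3.1 Fz(tool) 2.2
t 17.7 c [ 0.6041 -0.077 ] r 14.0 th 0.165 Ftan(+cw) -8.4 Frad(out) 3.8 Fz(tool) 2.7
t 17.8 c [ 0.6041 -0.077 ] r 14.0 th 0.165 Ftan(+cw) -7.4 Frad(out) 3.9 Fz(tool) 3.3
```

About 7.7 N, in the target band. Now ease back, open and lift straight up.

```bash
python3 -m inch '[[[-0.05,0.4,0,0,0,0],[-0.12,0.8,0,0,0,0],[-0.12,0.8,0,0,0,0]]]' >/dev/null; python3 sw.py; python3 -m inch '[[[0,0,0,0,0,0],[0,0,0,0,0,0],[0,0,0,0,0,0],[0,0,0,0,0,0],[0,0,0,0,0,0]]]' 0; python3 sw.py; python3 -m inch '[[[0,0,-2,0,0,0],[0,0,-5,0,0,0],[0,0,-9,0,0,0],[0,0,-13,0,0,0],[0,0,-17,0,0,0]]]'; python3 -m inch '[[[0,0,-4,0,0,0],[0,0,-4,0,0,0],[0,0,-4,0,0,0]]]'; python3 - <<'E'
from h import *
p=grab_frame('wrist'); cv2.imwrite('pics/w8.png',p['pixels'])
np.save("w8.npy",{k:p[k] for k in p if k!="pixels"},allow_pickle=True)
for k in("jaw_pad","rest_jaw","jar","selector_tip","grip_mid"):
    for d in nets.outline_of(p,k)[:2]:
        ys,xs=np.nonzero(d["mask"]); print(k,round(d['score'],2),np.round(d['uv']),xs.min(),xs.max(),ys.min(),ys.max())
E
```

```text
t 18.1 c [ 0.6041 -0.077 ] r 13.99 th 0.11 Ftan(+cw) -2.5 Frad(out) 3.6 Fz(tool) 5.4
time: 18.6
tool_pos: [0.4694, -0.0424, 0.0842]
orientation: [0.998, -0.066, 0.0, -0.0]
force: [-0.3, -0.2, -0.5]
grip_width: 0.999
grip_force: 0.0
t 18.6 c [ 0.6042 -0.077 ] r 13.92 th 0.114 Ftan(+cw) -0.3 Frad(out) 0.3 Fz(tool) 0.5
time: 19.1
tool_pos: [0.4689, -0.0424, 0.2559]
orientation: [0.998, -0.066, 0.0, -0.0]
force: [0.6, -0.2, 0.1]
grip_width: 0.996
grip_force: 0.0
time: 19.4
tool_pos: [0.4695, -0.0425, 0.2949]
orientation: [0.998, -0.067, 0.001, 0.0]
force: [-0.1, 0.2, -1.0]
grip_width: 1.0
grip_force: 0.0
jaw_pad 0.83 [393.  48.] 388 402 11 82
jaw_pad 0.16 [535. 209.] 509 559 186 228
rest_jaw 0.76 [454.  74.] 435 475 5 92
jar 0.93 [432. 196.] 395 470 169 224
jar 0.55 [434.  36.] 397 476 0 75
selector_tip 0.74 [299. 106.] 286 314 78 121
grip_mid 0.55 [293.  68.] 243 352 0 207
```

```bash
python3 - <<'E'
from h import *
p=np.load("w8.npy",allow_pickle=True).item(); im=cv2.imread("pics/w8.png"); p["pixels"]=im
hsv=cv2.cvtColor(im,cv2.COLOR_BGR2HSV); m=((hsv[...,0]<8)|(hsv[...,0]>172))&(hsv[...,1]>180)&(hsv[...,2]>90); m[:,340:]=0;m[180:]=0
ys,xs=np.nonzero(m); 
for r in range(ys.min(),ys.max()+1,4): print(r,xs[ys==r].min(),xs[ys==r].max(),end="; ")
c=np.array([.6040,-.077])
for th in(-.05,0,.05,.1,.15):
    h=np.pi-.137-th; P=c+.051*np.array([np.cos(h),np.sin(h)]); a=h+np.pi-.42; T=P+.03*np.array([np.cos(a),np.sin(a)])
    print("\n",th,"pivot px",proj(p,[*P,.083]),"tip top px",proj(p,[*T,.105]),"tip if 0.25",proj(p,[*(P+.03*np.array([np.cos(a+.17),np.sin(a+.17)])),.105]),end="")
E
```

```text
78 309 311; 82 307 313; 86 305 311; 90 303 303; 94 301 306; 98 299 304; 102 297 302; 106 291 300; 110 288 300; 114 287 300; 118 289 299; 
 -0.05 pivot px [300.57558816 110.67675193] tip top px [313.29184839  79.74864268] tip if 0.25 [308.40136246  78.1669505 ]
 0 pivot px [298.22389643 110.72958616] tip top px [312.09913432  80.44160152] tip if 0.25 [307.29429721  78.59738601]
 0.05 pivot px [295.87416046 110.65854688] tip top px [310.87861054  81.06954232] tip if 0.25 [306.17059902  78.96767028]
 0.1 pivot px [293.53154025 110.46376732] tip top px [309.63317683  81.63109206] tip if 0.25 [305.0329278   79.27698463]
 0.15 pivot px [291.20118598 110.14561506] tip top px [308.36577892  82.12502657] tip if 0.25 [303.88396986  79.52464634]
```

Measured in the final picture, the handle is at rest at about 0.1 rad and the selector at about 0.42. The jar is touched by the pad, the arm is clear and the force is near zero. Handing in.

```bash
python3 -c "
from cell import ticket
print(ticket.close_job())"
```

```text
the job is handed in; nothing more can be done
None
```

The job is handed in: selector at tighten (about 0.42 rad), jar clamped with about 7.7 N at the grip, handle let go at about 0.1 rad and the arm clear. The clamping force left after release, about 20 N, is an estimate, and the hand-in gave no verdict.

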